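# Lock the clamp ring of the forming machine with the pin spanner

### The job

Lock the plastic sheet into the forming machine: take the pin spanner whose prongs fit the machine's lock ring, set both prongs fully down into the ring's two holes before turning anything, then turn the ring clockwise with it until the red pointer meets the green mark. Leave the spanner seated in the ring, let go of it, and leave the other spanner where it is.

Things in the scene. Friction and masses are not known exactly. Their poses are not given: they have to be found in the camera images.
- spanner_wide: Right tool, blue grip, 0.25 kg, loose. Level steel bar 130 x 26 x 10 mm; origin mid-underside, x along the bar, z up. 10 mm prongs at x = +-50 reach 15 mm below it. On the bar's middle stands the grip, 40 long, 18 thick across y, its top at z = 60. Starts on a fixed slotted wooden rest (150 x 50, 40 tall), prongs in the slot, to one side of the machine; lift straight up. Same either way round.
- spanner_narrow: Wrong tool, to be left alone: yellow grip, bar only 90 mm long, prongs 60 mm apart, which fit no holes of the ring. Otherwise built like the wide one, same origin and axes, in an equal wooden rest on the other side of the machine. Which spanner is on which side varies.
- ring_center (a point): Centre of the lock ring's top face, turning with it. Aluminium ring 160 mm across, 20 thick, 60 mm opening, on a fixed white box 210 square, top 65 mm above the bench. x points to a hole: two 22 mm through holes at x = +-50; y to the red pointer, a 4 mm high strip on the rim; z up. The bar comes to lie on the ring. Each prong has 6 mm play all round, so the ring follows up to 0.12 rad late.
- lock_ring (a joint): Angle of the lock ring in rad, growing clockwise seen from above. 0: red pointer at the green mark, a 12 mm wide block on the white box just outside the ring, on its side away from the robot. It starts between -1.1 and -0.6, turns against about 0.15 N m of friction, stays where it is left; end stops at -1.3 and +0.5, past the mark.
Things that resemble listed ones, but are neither listed nor needed, are in the scene too. What is shaped like the spanner_wide but pink, purple or turquoise is not meant.

How it is judged:
On the way, in this order (a step that is already met when the one before it is completed fails the run):
1. both prongs of the wide spanner are down in the ring's holes, its bar on the ring, before the ring has been turned (horizontal distance between spanner_wide and ring_center below 0.015 m and z of spanner_wide in the frame of ring_center below 0.007 m and angle between the x axis of spanner_wide and the x axis of ring_center, either way round below 0.2 rad and value of joint lock_ring below -0.45 rad), for 0.1 s.
2. the ring is turned clockwise to the mark with both prongs still in the holes (horizontal distance between spanner_wide and ring_center below 0.015 m and z of spanner_wide in the frame of ring_center below 0.01 m and angle between the x axis of spanner_wide and the x axis of ring_center, either way round below 0.2 rad and value of joint lock_ring between -0.2 and 0.2 rad), for 0.1 s.
At the end, for the whole second after the job is handed in: Red pointer within 0.2 rad of the green mark; wide spanner at rest with both prongs in the holes, its bar within 7 mm of the ring's top face, centred within 15 mm and in line with the holes within 0.2 rad; narrow spanner within 30 mm of its start (value of joint lock_ring between -0.2 and 0.2 rad and horizontal distance between spanner_wide and ring_center below 0.015 m and z of spanner_wide in the frame of ring_center below 0.007 m and angle between the x axis of spanner_wide and the x axis of ring_center, either way round below 0.2 rad and linear speed of spanner_wide below 0.02 m/s and distance of spanner_narrow from where it was at the start of the episode below 0.03 m); the robot touches nothing.
It fails at once if the narrow spanner is moved more than 30 mm (distance of spanner_narrow from where it was at the start of the episode above 0.03 m).
It also fails if it takes over 42 s, if anything falls off the work surface, if the arm or the gripper's body presses on something with over 40 N, if the wrist force passes 120 N, or if a joint passes its speed limit or range.

### The arm

A 6-joint arm with a two-finger parallel gripper is mounted at the origin on the work surface. World frame = base frame: x ahead of the robot, y to its left, z up, the work surface at z = 0. Lengths are in m, angles in rad, forces in N, time in s.
With the tool pointing down it reaches from about 0.35 to 0.85 m from the base axis. Payload 8.1 kg.
Tool frame: the origin (TCP) lies at the centre of the arm's flange, where the gripper is bolted on; the fingertips stand 186 mm ahead of it and the grasp point (between the pads) lies 167 mm ahead of it (robot.grasp_offset is the distance from the TCP to the grasp point, in m); z points along the fingers, y is the line along which they close (so a half turn about z gives the same grasp; the last joint's range is limited). The gripper opens to 93 mm and grips with 3 to 60 N. Pads are 15 mm wide; open, the fingers measure 128 mm over their backs; the gripper's body (75 mm by 188 mm) begins 65 mm behind the grasp point.
Start: joints at [-0.085, 0.13, 1.488, -0, 1.523, -0.085], TCP at [0.6, 0, 0.405] pointing down, gripper open.
Joint ranges: [-2.96, 2.96], [-0.89, 2.26], [0.02, 2.5], [-1.34, 4.48], [0, 2.73], [-2.66, 2.66]. Speed limits (rad/s): [2.39, 2.39, 2.79, 3.14, 3.14, 3.14].

### API

Orientations are given as a rotation vector (axis times angle).
In Python, from plant import robot gives the robot as it stands.
- The arm moves only by the tool drive_tool, never from a script. Its argument "moves" is one flat list of numbers, 7 for each row, row after row: the finger opening in mm, from 0 to 93, then the shift along the tool's x, y, z in mm, then the turn, a rotation vector about the tool's x, y, z in degrees. A call has 1 to 8 rows; each row shifts and turns the commanded pose from where the row before left it, along the tool's axes as they then stand; what a row does not reach is not made up. A row lasts 1/10 s, in which the tool goes at most 50 mm and 8.59 degrees, less where a joint would pass 70% of its speed; a pose out of reach is approached as far as the arm can. A call is refused whole if a number of a shift passes 50 or a number of a turn 8.59, either way. A call with a gripper value outside its range is refused whole. The fingers move at their own pace and stop on an object; "grip_force" is the grip in N (left out, the last holds). Time passes only in rows, so rows that do not move let the fingers close. It gives the time, the measured TCP pose, the force, the opening and the grip force at its end, in the units of the state.
- robot.read_state(): the state, without advancing time (a new reading comes with each control period).
- robot.read_camera(name): name is "scene" or "side" or "wrist"; returns a dict with "color" (420x560x3 uint8, red, green, blue), "depth" (420x560 float32, m along the optical axis (not along the pixel's ray), 0 where there is no reading), "mtx" (3x3 intrinsics, pixels), "R" (3x3) and "t" (3): a world point X has camera coordinates R X + t. Camera axes: x right, y down, z forward; pixel columns grow to the right and rows downward; lengths in m; the calibration is good to about 2 mm. The wrist camera is an equidistant fisheye: a pixel r from the principal point sees the ray r / f radians off the axis. A picture is of the moment at which its call begins.
- robot.close_job(): hands the job in; it is judged then, once.
The state is a dict: "t": time; "q": joint angles; "dq": joint speeds; "joint_torque": joint torques, N m; "tool_pos": TCP position; "orientation": TCP orientation; "force": force on the tool from outside, world axes, zero at the start; "wrist_torque": the same for the moment, N m; "opening": finger opening in m; "gripper_force": force on a finger pad.
Only numpy, scipy, OpenCV 4.12 (cv2) and the standard library are available. Lean on these libraries where they do the work, as an engineer would, in place of code of your own. Each camera call takes 0.05 s, during which the arm holds its last target. There are 200 camera calls.

## Working session

There is one attempt and no reset: what is moved stays moved. The work goes in short steps, Python scripts to look and compute and a tool call to move; the robot and the scene stay as the last step left them, time stands still between calls to the robot, and variables do not carry over. Pictures are saved under pics/ and viewed, at most 10 in all, crops included, and the job is handed in when it is done.

Besides the shell and the picture viewer there is one more tool, called after "Request:" as name(argument=value, ...) on one line, values as JSON. drive_tool: Moves the arm, as the interface text tells. Its arguments: {"type":"object","properties":{"moves":{"type":"array","items":{"type":"number"}},"grip_force":{"type":"number"}},"required":["moves"]}

```bash
mkdir -p pics; ls
python3 - <<'E'
from plant import robot
import cv2,numpy as np
s=robot.read_state();print(s)
for n in["scene","side"]:
    c=robot.read_camera(n);np.savez(f"pics/{n}0.npz",**c);cv2.imwrite(f"pics/{n}0.png",c["color"][:,:,::-1]);print(n,c["mtx"],c["R"],c["t"])
a=[cv2.imread(f"pics/{n}0.png") for n in["scene","side"]]
E
```

```text
pics
{'t': 0.0, 'q': array([-8.53925879e-02,  1.31154067e-01,  1.48926769e+00, -2.61440117e-05,
        1.52301571e+00, -8.54417003e-02]), 'dq': array([-3.79610849e-04, -7.98447183e-04, -1.08194347e-05, -1.43485144e-03,
       -8.33102028e-04, -7.16655694e-04]), 'joint_torque': array([-1.61290725e-03, -5.59853125e+01, -4.91755986e+01,  7.67333270e-02,
        3.59135563e-02, -2.97389461e-04]), 'tool_pos': array([5.99769267e-01, 4.15250645e-05, 4.03697748e-01]), 'orientation': array([-2.22039928e+00, -2.22051116e+00,  1.89732160e-03]), 'force': array([ 0.39084121,  0.27862202, -0.18037885]), 'wrist_torque': array([0.02554179, 0.00177027, 0.0042694 ]), 'gripper_force': 0.0, 'opening': 0.0930673742753866}
scene [[545.53407896   0.         289.27527548]
 [  0.         545.53407896 211.71403067]
 [  0.           0.           1.        ]] [[-0.04475794  0.99875431 -0.0220578 ]
 [ 0.62040445  0.01048309 -0.78421198]
 [-0.78300386 -0.04878447 -0.62010082]] [ 0.08792082 -0.19947047  1.84160691]
side [[513.29829267   0.         272.40435655]
 [  0.         513.29829267 208.51518119]
 [  0.           0.           1.        ]] [[-0.97723136 -0.21210247 -0.00560514]
 [-0.10436601  0.50351625 -0.8576591 ]
 [ 0.18473389 -0.83754638 -0.51418815]] [0.41318784 0.14085115 1.28088024]
```

View pics/scene0.png

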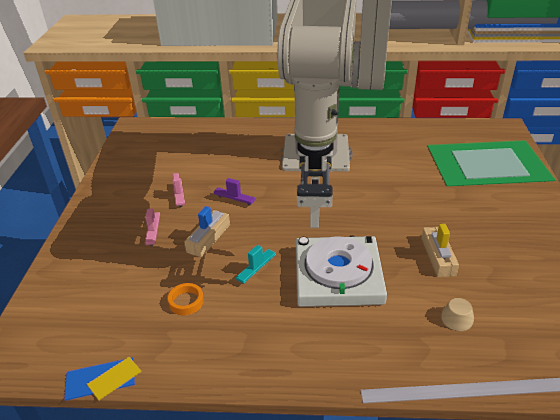

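View pics/side0.png

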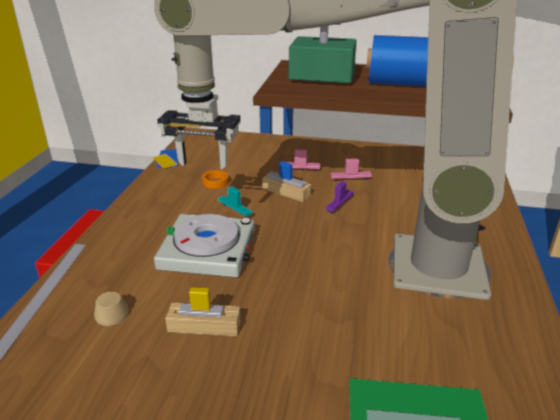

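The scene view shows the blue-grip tool in a wooden rest at (207,228), the yellow one in a rest at (442,250), and the ring at (340,260) with its red pointer at (362,267) and green mark at (342,288).

Candidates shaped like the wide spanner:
- blue (207,228), in a rest
- turquoise (257,264)
- purple (234,193)
- pink (179,190) and (152,226)

Only the blue one has a blue grip, a steel bar and a rest, so it is the one meant. I'll confirm it in a crop and measure.

```bash
cat > h.py <<'E'
import numpy as np,cv2
def cloud(c):
    v,u=np.mgrid[:420,:560];d=c["depth"];K=c["mtx"]
    P=np.stack([(u-K[0,2])/K[0,0]*d,(v-K[1,2])/K[1,1]*d,d],-1)
    return (P-c["t"])@c["R"]
def ray(c,uv,z):
    K=c["mtx"];d=c["R"].T@np.array([(uv[0]-K[0,2])/K[0,0],(uv[1]-K[1,2])/K[1,1],1]);o=-c["R"].T@c["t"]
    return o+d*(z-o[2])/d[2]
E
python3 - <<'E'
from h import *
boxes={"scene":((175,190,245,265),(285,225,395,310)),"side":((250,150,325,205),(150,210,260,275))}
crops=[]
for n in boxes:
    c=dict(np.load(f"pics/{n}0.npz"));P=cloud(c);hsv=cv2.cvtColor(c["color"],cv2.COLOR_RGB2HSV);H,S,V=cv2.split(hsv)
    def roi(b):
        m=np.zeros((420,560),bool);m[b[1]:b[3],b[0]:b[2]]=1;return m&(c["depth"]>0)
    def rect(m,l):
        Q=P[m];print(n,l,m.sum(),Q.mean(0).round(4),"z",np.percentile(Q[:,2],[5,50,95]).round(3),cv2.minAreaRect((Q[:,:2]*1000).astype(np.float32)))
    a,b=boxes[n];A=roi(a);B=roi(b)
    bl=A&(H>100)&(H<125)&(S>120)&(V>60)
    rect(bl,"grip");rect(bl&(P[...,2]>.095),"griptop")
    rect(A&(P[...,2]>.034)&(P[...,2]<.044)&~bl,"rest top")
    st=A&(S<60)&(P[...,2]>.042)&(P[...,2]<.06);rect(st,"bar")
    r=B&((H<8)|(H>172))&(S>150);rect(r,"red")
    g=B&(H>45)&(H<85)&(S>120);rect(g,"green")
    rt=B&(abs(P[...,2]-.085)<.006)&~r&~g
    rect(rt,"ringtop");print(cv2.minEnclosingCircle((P[rt][:,:2]*1000).astype(np.float32)))
    rect(B&(abs(P[...,2]-.065)<.005),"boxtop")
    for q in(a,b):crops.append(cv2.resize(c["color"][q[1]:q[3],q[0]:q[2],::-1],(400,300),interpolation=2))
cv2.imwrite("pics/crop.png",np.vstack([np.hstack(crops[:2]),np.hstack(crops[2:])]))
E
```

```text
scene grip 227 [ 0.4533 -0.2908  0.0816] z [0.056 0.083 0.101] ((421.17303466796875, -299.68438720703125), (95.66436767578125, 34.53071212768555), 15.946412086486816)
scene griptop 69 [ 0.4497 -0.2912  0.0996] z [0.096 0.1   0.103] ((448.6009216308594, -290.8677978515625), (17.7757568359375, 40.931358337402344), 68.2783203125)
scene rest top 376 [ 0.4413 -0.2869  0.0393] z [0.035 0.039 0.043] ((396.5314025878906, -320.6028747558594), (195.08578491210938, 253.9331817626953), 88.98503875732422)
scene bar 275 [ 0.4553 -0.2917  0.0491] z [0.044 0.049 0.053] ((445.781005859375, -293.4870910644531), (34.08051681518555, 131.39395141601562), 66.34085083007812)
scene red 29 [0.6213 0.1164 0.0681] z [0.065 0.068 0.071] ((621.4177856445312, 116.93853759765625), (24.404754638671875, 10.553013801574707), 56.50046157836914)
scene green 49 [0.6818 0.0657 0.06  ] z [0.048 0.062 0.067] ((679.8844604492188, 65.80985260009766), (20.518051147460938, 9.749913215637207), 6.357229232788086)<stdin>:9: RuntimeWarning: Mean of empty slice.
  ret = um.true_divide(
Traceback (most recent call last):
IndexError: index -1 is out of bounds for axis 0 with size 0
```

Run:
```python
from h import *
boxes={"scene":((175,190,245,265),(285,225,395,310)),"side":((250,150,325,205),(150,210,260,275))}
crops=[]
for n in boxes:
    c=dict(np.load(f"pics/{n}0.npz"));P=cloud(c);a,b=boxes[n]
    q=P[b[1]:b[3],b[0]:b[2],2].ravel();h,e=np.histogram(q,np.arange(-.02,.12,.004));print(n,[(round(x,3),int(k)) for x,k in zip(e,h) if k>20])
    H,S,V=cv2.split(cv2.cvtColor(c["color"],cv2.COLOR_RGB2HSV))
    for l,m in(("red",((H<8)|(H>172))&(S>150)),("green",(H>45)&(H<85)&(S>120)),("blue",(H>100)&(H<125)&(S>120)&(V>60))):
        for k,bx in(("tool",a),("ring",b)):
            mm=np.zeros_like(m);mm[bx[1]:bx[3],bx[0]:bx[2]]=1;mm&=m
            if mm.sum()>5: v,u=np.nonzero(mm);print(l,k,mm.sum(),u.mean().round(1),v.mean().round(1),np.median(P[mm],0).round(4))
    for q in(a,b):crops.append(cv2.resize(c["color"][q[1]:q[3],q[0]:q[2],::-1],(400,300),interpolation=2))
cv2.imwrite("pics/crop.png",np.vstack([np.hstack(crops[:2]),np.hstack(crops[2:])]))
```

```text
scene [(np.float64(-0.008), 115), (np.float64(-0.004), 1599), (np.float64(0.0), 1641), (np.float64(0.004), 128), (np.float64(0.008), 49), (np.float64(0.012), 80), (np.float64(0.016), 109), (np.float64(0.02), 104), (np.float64(0.024), 90), (np.float64(0.028), 125), (np.float64(0.032), 98), (np.float64(0.036), 171), (np.float64(0.04), 793), (np.float64(0.044), 1491), (np.float64(0.048), 349), (np.float64(0.052), 156), (np.float64(0.056), 119), (np.float64(0.06), 672), (np.float64(0.064), 1256), (np.float64(0.068), 133)]
red ring 29 362.2 267.6 [0.621  0.1159 0.0683]
green ring 49 341.7 288.0 [0.6839 0.0662 0.0619]
blue tool 228 204.8 217.2 [ 0.4564 -0.2899  0.0837]
blue ring 175 338.6 260.5 [0.576  0.0625 0.0467]
side [(np.float64(-0.008), 30), (np.float64(-0.004), 1303), (np.float64(0.0), 793), (np.float64(0.008), 57), (np.float64(0.012), 121), (np.float64(0.016), 132), (np.float64(0.02), 165), (np.float64(0.024), 156), (np.float64(0.028), 154), (np.float64(0.032), 146), (np.float64(0.036), 178), (np.float64(0.04), 692), (np.float64(0.044), 1072), (np.float64(0.048), 235), (np.float64(0.052), 152), (np.float64(0.056), 146), (np.float64(0.06), 622), (np.float64(0.064), 926), (np.float64(0.068), 33)]
red ring 25 209.8 242.7 [0.6129 0.113  0.0668]
green ring 44 169.9 230.2 [0.6753 0.0707 0.0586]
blue tool 192 285.4 170.1 [ 0.4442 -0.2854  0.0785]
blue ring 81 205.6 233.4 [0.5884 0.0496 0.046 ]
```

View pics/crop.png

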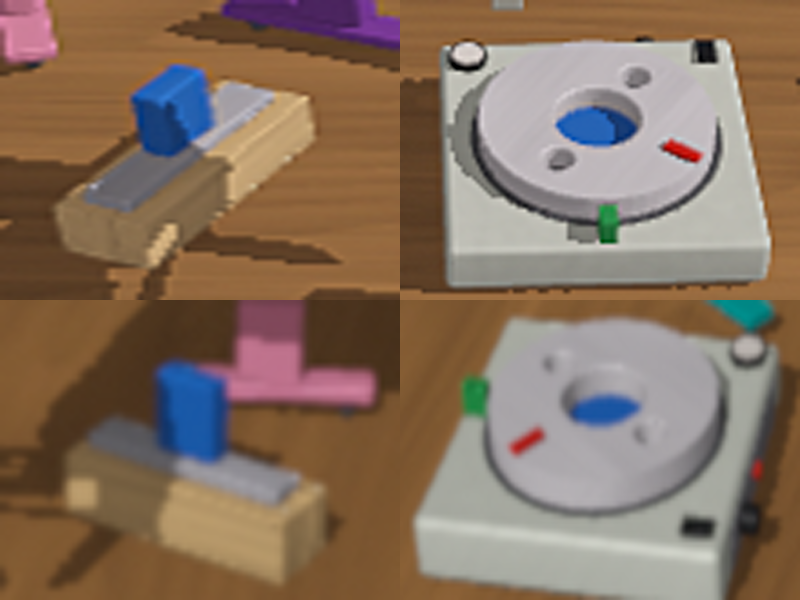

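The crop shows the blue grip on a steel bar in its rest, confirming the tool. The ring's holes are at scene (350,246) and (329,270). Its top face is at z≈0.065.

Run:
```python
from h import *
boxes={"scene":((175,190,245,265),(285,225,395,310)),"side":((250,150,325,205),(150,210,260,275))}
for n in boxes:
    c=dict(np.load(f"pics/{n}0.npz"));P=cloud(c);a,b=boxes[n];Z=P[...,2]
    H,S,V=cv2.split(cv2.cvtColor(c["color"],cv2.COLOR_RGB2HSV))
    def roi(b):
        m=np.zeros((420,560),bool);m[b[1]:b[3],b[0]:b[2]]=1;return m
    B=roi(b);A=roi(a)
    m=(B&(abs(Z-.065)<.005)&(S<60)).astype(np.uint8);m=cv2.morphologyEx(m,cv2.MORPH_OPEN,np.ones((3,3)))
    k,L,st,_=cv2.connectedComponentsWithStats(m);i=1+st[1:,4].argmax()
    C,_=cv2.findContours((L==i).astype(np.uint8),cv2.RETR_EXTERNAL,cv2.CHAIN_APPROX_NONE)
    hull=cv2.convexHull(C[0])[:,0]
    Q=np.array([ray(c,p,.065) for p in hull])[:,:2]*1000
    e=cv2.fitEllipse(Q.astype(np.float32));ctr=np.array(e[0]);print(n,"ring",e)
    r=B&((H<8)|(H>172))&(S>150)
    k,L,st,cen=cv2.connectedComponentsWithStats(r.astype(np.uint8));i=1+st[1:,4].argmax()
    p=ray(c,cen[i],.067)[:2]*1000;g=ray(c,np.argwhere(B&(H>45)&(H<85)&(S>120)).mean(0)[::-1],.06)[:2]*1000
    f=lambda p:np.degrees(np.arctan2(*(p-ctr)[::-1]))
    print("red",p,f(p),"green",g,f(g))
    bl=A&(H>100)&(H<125)&(S>120)&(V>60)
    T=P[bl&(Z>.094)][:,:2]*1000;print("grip",cv2.minAreaRect(T.astype(np.float32)),T.mean(0))
    m=(A&~bl&(S<70)&(abs(Z-.05)<.007)).astype(np.uint8);k,L,st,_=cv2.connectedComponentsWithStats(m);i=1+st[1:,4].argmax()
    T=P[L==i][:,:2]*1000;print("bar",cv2.minAreaRect(T.astype(np.float32)))
c=dict(np.load("pics/scene0.npz"))
for uv in((350.2,246.5),(329,269.8)):print(ray(c,uv,.065))
```

```text
scene ring ((586.1969604492188, 61.414093017578125), (160.25784301757812, 164.40992736816406), 86.00466918945312)
red [620.16174668 116.51183983] 58.348409300611806 green [681.75890915  65.68189101] 2.557131151650295
grip ((1001.3883056640625, -154.14657592773438), (1179.3592529296875, 33.118255615234375), 13.954069137573242) [ 465.01790767 -287.24659645]
bar ((445.781005859375, -293.4870910644531), (34.08051681518555, 131.39395141601562), 66.34085083007812)
side ring ((581.1273803710938, 64.59943389892578), (159.925048828125, 166.3529510498047), 27.974796295166016)
red [618.86736044 117.13146152] 54.30583462697645 green [675.26479589  72.58362728] 4.8478958507114385
grip ((443.63262939453125, -290.6421203613281), (18.67743492126465, 44.83100128173828), 54.65346145629883) [ 444.80277163 -289.21084434]
bar ((442.874755859375, -289.324462890625), (31.67064666748047, 132.7794647216797), 67.04034423828125)
[0.54311175 0.09111362 0.065     ]
[0.62755833 0.03690183 0.065     ]
```

Ring centre is about (584,63) mm with the pointer at about 56° and the mark at about 3°, so the ring angle is about -0.9 rad. The spanner is about (445,-291) mm with its bar axis at -23.5°. I'll move above it, turning the tool -66.5° about its own z.

Request:
drive_tool(moves=[60,-36.4,-19.4,0,0,0,0,60,-36.4,-19.4,0,0,0,0,60,-36.4,-19.4,0,0,0,0,60,-36.4,-19.4,0,0,0,0,60,-36.4,-19.4,0,0,0,0,60,-36.4,-19.4,0,0,0,0,60,-36.4,-19.4,0,0,0,0,60,-36.4,-19.4,0,0,0,0], grip_force=40)

```text
t: 0.9
tool_pos: [0.4437, -0.2924, 0.4044]
orientation: [-2.221, -2.221, 0.0]
force: [0.5, -0.7, -0.0]
opening: 0.06
gripper_force: 0.0
```

Request:
drive_tool(moves=[60,0,0,10,0,0,-8.3,60,0,0,10,0,0,-8.3,60,0,0,10,0,0,-8.3,60,0,0,10,0,0,-8.3,60,0,0,10,0,0,-8.3,60,0,0,0,0,0,-8.3,60,0,0,0,0,0,-8.3,60,0,0,0,0,0,-8.3])

```text
t: 1.7
tool_pos: [0.4446, -0.2911, 0.354]
orientation: [-0.633, -3.076, -0.001]
force: [0.6, 0.8, -0.4]
opening: 0.0598
gripper_force: 0.0
```

```bash
cat >> h.py <<'E'
from scipy.spatial.transform import Rotation as Rn
def fray(c,uv,z):
    K=c["mtx"];x=np.array([uv[0]-K[0,2],uv[1]-K[1,2]])/K[0,0];r=np.linalg.norm(x)+1e-9
    d=c["R"].T@np.r_[x/r*np.sin(r),np.cos(r)];o=-c["R"].T@c["t"]
    return o+d*(z-o[2])/d[2]
def pose(s):
    R=Rn.from_rotvec(s["orientation"]).as_matrix();y=R[:,1];return s["t"],(s["tool_pos"]*1000).round(1),"yaw y",np.degrees(np.arctan2(y[1],y[0])).round(2),"z",R[:,2].round(4),"F",s["force"].round(1),s["opening"],s["gripper_force"]
E
python3 - <<'E'
from plant import robot
from h import *
c=robot.read_camera("wrist");np.savez("pics/w1.npz",**c);cv2.imwrite("pics/w1.png",c["color"][:,:,::-1])
print(pose(robot.read_state()),c["mtx"])
H,S,V=cv2.split(cv2.cvtColor(c["color"],cv2.COLOR_RGB2HSV))
m=((H>100)&(H<125)&(S>120)&(V>60)).astype(np.uint8)
k,L,st,ce=cv2.connectedComponentsWithStats(m)
for i in range(1,k):
    if st[i,4]>80:
        v,u=np.nonzero(L==i);Q=np.array([fray(c,p,.1)[:2]*1000 for p in zip(u,v)])
        print(st[i],ce[i],cv2.minAreaRect(Q.astype(np.float32)))
E
```

```text
(1.75, array([ 444.6, -291.1,  354.2]), 'yaw y', np.float64(67.27), 'z', array([-9.e-04,  6.e-04, -1.e+00]), 'F', array([-0.7,  0.2,  0.3]), 0.06007163011072876, 0.0) [[325.1922621    0.         279.44452987]
 [  0.         325.1922621  212.6931817 ]
 [  0.           0.           1.        ]]
[ 266  190   22   59 1247] [276.66319166 219.50521251] ((440.12066650390625, -291.3800048828125), (15.967342376708984, 45.255550384521484), 67.12638854980469)
```

View pics/w1.png

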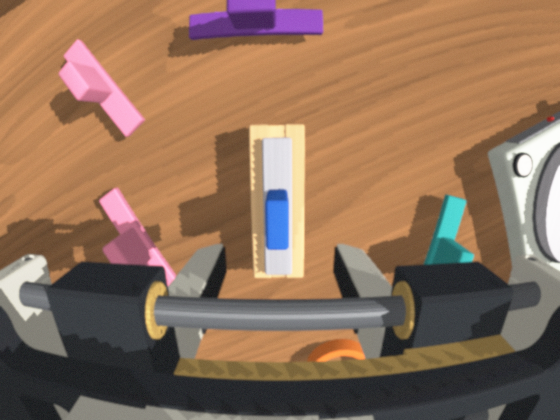

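The wrist view shows the blue grip at (277,219), aligned with the tool and centred between the fingers at (215,265) and (350,265). The surroundings are clear, so I'll descend and grasp.

Request:
drive_tool(moves=[60,0,0,27,0,0,0,60,0,0,27,0,0,0,60,0,0,27,0,0,0,60,0,0,27,0,0,0,60,0,0,0,0,0,0,10,0,0,0,0,0,0,10,0,0,0,0,0,0,10,0,0,0,0,0,0], grip_force=45)

```text
t: 2.55
tool_pos: [0.4455, -0.2917, 0.2487]
orientation: [0.643, 3.072, -0.002]
force: [-0.2, 0.6, 0.6]
opening: 0.0406
gripper_force: 0.0
```

Request:
drive_tool(moves=[10,0,0,0,0,0,0,10,0,0,0,0,0,0,10,0,0,-10,0,0,0,10,0,0,-20,0,0,0,10,0,0,-30,0,0,0,10,0,0,-30,0,0,0,10,0,0,-20,0,0,0,10,0,0,0,0,0,0])

```text
t: 3.35
tool_pos: [0.4456, -0.2918, 0.3609]
orientation: [0.641, 3.07, -0.004]
force: [-0.8, -0.5, -2.5]
opening: 0.0179
gripper_force: 44.9
```

Request:
drive_tool(moves=[10,1,31,0,0,0,0,10,1,31,0,0,0,0,10,1,31,0,0,0,0,10,1,31,0,0,0,0,10,1,31,0,0,0,0,10,1,31,0,0,0,0,10,1,31,0,0,0,0,10,0,0,0,0,0,0])

```text
t: 4.15
tool_pos: [0.5256, -0.0864, 0.355]
orientation: [-0.637, -3.074, -0.002]
force: [0.8, 0.5, -2.9]
opening: 0.0179
gripper_force: 44.9
```

Run:
```python
from plant import robot
from h import *
c=robot.read_camera("wrist");np.savez("pics/w2.npz",**c);cv2.imwrite("pics/w2.png",c["color"][:,:,::-1])
s=robot.read_camera("scene");np.savez("pics/s2.npz",**s);s=robot.read_camera("side");np.savez("pics/d2.npz",**s)
print(pose(robot.read_state()))
```

```text
(4.3, array([524.8, -89.6, 355.5]), 'yaw y', np.float64(66.44), 'z', array([-0.0021,  0.    , -1.    ]), 'F', array([ 0.6, -1.1, -2.3]), 0.017714021454899753, 44.948596358299255)
```

View pics/w2.png

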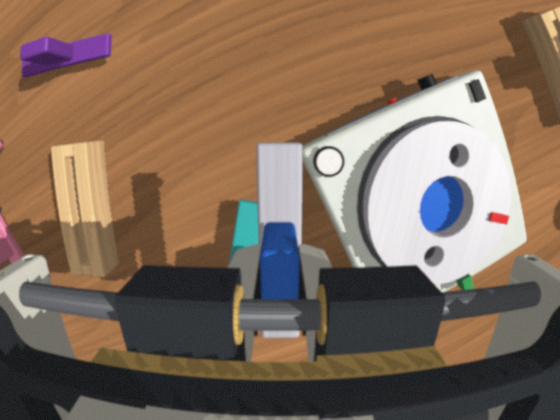

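The wrist view shows the ring holes at (459,156) and (433,257), the pointer at (498,218) and the green mark at (467,283). The held bar runs from (280,143) to (281,337), unobstructed.

Run:
```python
from h import *
c=dict(np.load("pics/w2.npz"));g=cv2.cvtColor(c["color"],cv2.COLOR_RGB2GRAY)
hs=[]
for (u,v) in((459,156),(433,257)):
    w=g[v-18:v+18,u-18:u+18];w=cv2.resize(w,None,fx=8,fy=8,interpolation=2)
    t,m=cv2.threshold(w,0,255,cv2.THRESH_BINARY_INV|cv2.THRESH_OTSU)
    k,L,st,ce=cv2.connectedComponentsWithStats(m);i=L[144,144] or 1+st[1:,4].argmax()
    C,_=cv2.findContours((L==i).astype(np.uint8),cv2.RETR_EXTERNAL,2);e=cv2.fitEllipse(cv2.convexHull(C[0]))
    p=np.array([u-18,v-18])+(np.array(e[0])+.5)/8-.5
    Q=np.array([fray(c,np.array([u-18,v-18])+(x[0]+.5)/8-.5,.065)[:2]*1000 for x in cv2.convexHull(C[0])])
    (q,r)=cv2.minEnclosingCircle(Q.astype(np.float32));print(p,q,"r",r,Q.min(0),Q.max(0),t);hs.append(np.array(q))
a,b=hs;d=b-a;print("ctr",(a+b)/2,"dist",np.linalg.norm(d),"ang",np.degrees(np.arctan2(d[1],d[0])))
H,S,V=cv2.split(cv2.cvtColor(c["color"],cv2.COLOR_RGB2HSV))
m=((H<8)|(H>172))&(S>150);m[:200]=0;m[:,:470]=0;v,u=np.nonzero(m);p=fray(c,(u.mean(),v.mean()),.067)[:2]*1000
d=p-(a+b)/2;print("red",p,np.degrees(np.arctan2(d[1],d[0])))
# bar ends, underside from depth: bar-top depth
o=-c["R"].T@c["t"];print("cam",o)
n=lambda u,v:fray(c,(u,v),.159)[:2]*1000
# columns/rows of grey bar
col=c["color"][:,281].astype(int);print([(r,col[r].tolist()) for r in list(range(138,150,2))+list(range(328,346,2))])
e1,e2=n(280,143.5),n(281,337);print("bar",e1,e2,np.linalg.norm(e1-e2),(e1+e2)/2,np.degrees(np.arctan2(*(e2-e1)[::-1])))
```

```text
[458.54176903 154.91584396] (540.809326171875, 87.16267395019531) r 11.30595588684082 [529.82136337  76.03490595] [551.30907311  98.4093715 ] 171.0
[433.44288254 255.55368805] (624.6241455078125, 34.20964431762695) r 11.018840789794922 [613.60913465  23.63071933] [635.2857708   45.16035446] 161.0
ctr [582.71673584  60.68615913] dist 99.14104744041948 ang -32.284124067636974
red [618.03563019 116.0492259 ] 57.46414145987523
cam [ 0.46048045 -0.05779797  0.3348122 ]
[(138, [163, 115, 75]), (140, [162, 116, 74]), (142, [155, 130, 114]), (144, [176, 172, 177]), (146, [196, 194, 200]), (148, [200, 197, 205]), (328, [91, 92, 96]), (330, [128, 129, 134]), (332, [189, 187, 191]), (334, [191, 189, 196]), (336, [187, 179, 184]), (338, [170, 132, 109]), (340, [168, 119, 79]), (342, [169, 117, 76]), (344, [172, 120, 76])]
bar [467.6459701  -60.54072365] [ 580.68841943 -108.65719971] 122.856789065149 [524.16719476 -84.59896168] -23.057010918817294
```

Request:
drive_tool(moves=[10,1.5,32.2,0,0,0,0,10,1.5,32.2,0,0,0,0,10,1.5,32.2,0,0,0,0,10,1.5,32.2,0,0,0,0,10,1.5,32.2,0,0,0,0,10,0,0,20,0,0,4.4,10,0,0,20,0,0,4.4,10,0,0,0,0,0,0])

```text
t: 5.1
tool_pos: [0.5814, 0.06, 0.3127]
orientation: [-0.878, -3.01, 0.004]
force: [-1.3, -0.8, -3.5]
opening: 0.0176
gripper_force: 44.9
```

Request:
drive_tool(moves=[10,0,0,0,0,0,0,10,0,0,0,0,0,0])

```text
t: 5.3
tool_pos: [0.5832, 0.0602, 0.318]
orientation: [0.875, 3.016, 0.001]
force: [0.8, -1.0, -2.1]
opening: 0.0178
gripper_force: 44.9
```

Run:
```python
from plant import robot
from h import *
print(pose(robot.read_state()))
b={"scene":(260,150,420,320),"side":(130,130,290,290),"wrist":(180,60,380,380)};o=[]
for n in b:
    c=robot.read_camera(n);np.savez(f"pics/{n}3.npz",**c);q=b[n]
    o.append(cv2.resize(c["color"][q[1]:q[3],q[0]:q[2],::-1],(266,400) if n=="wrist" else (266,266),interpolation=2))
    if n!="wrist":
        P=cloud(c);H,S,V=cv2.split(cv2.cvtColor(c["color"],cv2.COLOR_RGB2HSV))
        m=np.zeros((420,560),bool);m[q[1]:q[3],q[0]:q[2]]=1
        t=m&(S<60)&(P[...,2]>.09)&(P[...,2]<.16)&(np.hypot(P[...,0]-.582,P[...,1]-.061)<.075);Q=P[t];print(n,t.sum(),Q.mean(0),np.histogram(Q[:,2],np.arange(.09,.165,.005)))
o=[cv2.copyMakeBorder(x,0,400-x.shape[0],0,0,0) for x in o]
cv2.imwrite("pics/m3.png",np.hstack(o))
c=np.load("pics/wrist3.npz");d=c["depth"];print(d[130:240:12,280])
```

```text
(5.3, array([583.2,  60.2, 318. ]), 'yaw y', np.float64(57.63), 'z', array([ 0.0015, -0.    , -1.    ]), 'F', array([ 0.8, -1. , -2.1]), 0.017791364146346765, 44.948662519454956)
scene 373 [0.60298202 0.05562419 0.12127901] (array([  2,   0,   0,  35, 165,  88,   0,   0,   2,   8,  17,  13,  22,
        21,   0]), array([0.09 , 0.095, 0.1  , 0.105, 0.11 , 0.115, 0.12 , 0.125, 0.13 ,
       0.135, 0.14 , 0.145, 0.15 , 0.155, 0.16 , 0.165]))
side 393 [0.57902178 0.07029664 0.11976523] (array([  9,   3,   2,  59, 178,  58,   0,   2,   1,   8,  14,  19,  19,
        21,   0]), array([0.09 , 0.095, 0.1  , 0.105, 0.11 , 0.115, 0.12 , 0.125, 0.13 ,
       0.135, 0.14 , 0.145, 0.15 , 0.155, 0.16 , 0.165]))
[0.22558637 0.1845507  0.17995936 0.18205643 0.1845634  0.1857584
 0.18782757 0.19044174 0.1796265  0.15971805]
```

View pics/m3.png

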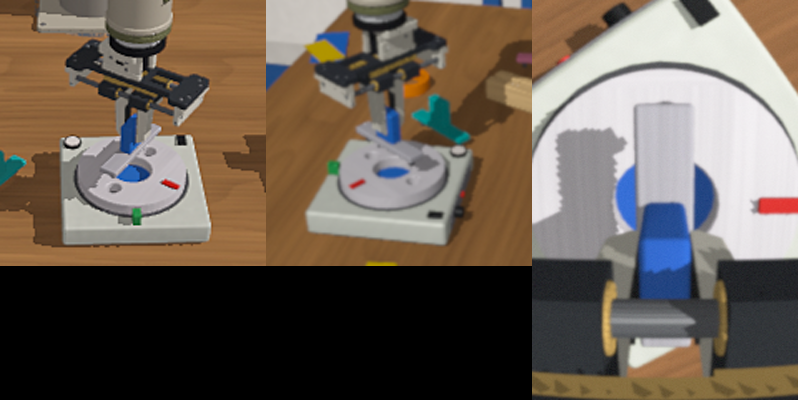

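The bar hangs over the ring, with its top at z≈0.1135. I'll check its tilt, centre and angle.

Run:
```python
from h import *
b={"scene":(260,150,420,320),"side":(130,130,290,290)}
for n in b:
    c=dict(np.load(f"pics/{n}3.npz"));q=b[n];P=cloud(c);H,S,V=cv2.split(cv2.cvtColor(c["color"],cv2.COLOR_RGB2HSV))
    m=np.zeros((420,560),bool);m[q[1]:q[3],q[0]:q[2]]=1
    t=m&(S<60)&(P[...,2]>.1)&(P[...,2]<.125)&(np.hypot(P[...,0]-.582,P[...,1]-.061)<.08);Q=P[t]
    r=cv2.minAreaRect((Q[:,:2]*1000).astype(np.float32));print(n,r)
    a=np.radians(-32.4);x=(Q[:,:2]-[.5832,.0602])@[np.cos(a),np.sin(a)];y=(Q[:,:2]-[.5832,.0602])@[-np.sin(a),np.cos(a)]
    print("ends",np.percentile(x,[0,1,99,100]),"y",np.percentile(y,[1,99]),"slope z/x",np.polyfit(x,Q[:,2],1),"yaw corr",np.degrees(np.polyfit(x,y,1)[0]))
```

```text
scene ((587.2515869140625, 60.08576202392578), (28.567306518554688, 131.7897186279297), 58.216835021972656)
ends [-0.06242687 -0.05999921  0.06923608  0.06935758] y [-0.0104646   0.01587999] slope z/x [0.00639032 0.11336236] yaw corr -4.517353937363307
side ((585.5733032226562, 61.29571533203125), (27.58542251586914, 136.49371337890625), 58.85787582397461)
ends [-0.06670497 -0.06496654  0.06677599  0.06948879] y [-0.01134959  0.01506518] slope z/x [0.00087026 0.11258617] yaw corr 2.5603485696000856
```

The bar is level, at about -31.5° against the ring's -32.4°, and about 2.5 mm off along the bar. I'll correct that and descend slowly.

Request:
drive_tool(moves=[10,2.5,0,5,0,0,0.5,10,0,0,5,0,0,0,10,0,0,5,0,0,0,10,0,0,5,0,0,0,10,0,0,4,0,0,0,10,0,0,4,0,0,0,10,0,0,3,0,0,0,10,0,0,0,0,0,0])

```text
t: 6.25
tool_pos: [0.5806, 0.0623, 0.2851]
orientation: [-0.889, -3.012, 0.0]
force: [-0.5, -0.4, -2.2]
opening: 0.0179
gripper_force: 44.9
```

The prongs have passed the ring face with no added force.

Request:
drive_tool(moves=[10,0,0,2,0,0,0,10,0,0,1.5,0,0,0,10,0,0,1,0,0,0,10,0,0,0.5,0,0,0,10,0,0,0,0,0,0])

```text
t: 6.75
tool_pos: [0.5807, 0.0623, 0.2807]
orientation: [0.89, 3.013, -0.0]
force: [0.1, 0.6, -2.5]
opening: 0.0181
gripper_force: 44.9
```

Request:
drive_tool(moves=[10,0,0,1,0,0,0,10,0,0,0.5,0,0,0,10,0,0,0.5,0,0,0,10,0,0,0,0,0,0])

```text
t: 7.15
tool_pos: [0.5807, 0.0624, 0.2786]
orientation: [-0.89, -3.013, 0.0]
force: [0.3, -0.8, -3.2]
opening: 0.0179
gripper_force: 44.9
```

Request:
drive_tool(moves=[10,0,0,0.7,0,0,0,10,0,0,0.7,0,0,0,10,0,0,0.6,0,0,0,10,0,0,0,0,0,0])

```text
t: 7.55
tool_pos: [0.5808, 0.0623, 0.2783]
orientation: [0.889, 3.013, 0.0]
force: [-6.3, 0.1, 10.1]
opening: 0.0176
gripper_force: 45.0
```

There is light contact of about 10 N, so the bar is on the ring. I'll verify the height and that the ring hasn't moved before turning.

```bash
cat > chk.py <<'E'
from plant import robot
from h import *
print(pose(robot.read_state()))
b={"scene":(260,150,420,320),"side":(130,130,290,290)};o=[]
C=np.array([582.7,60.7])
for n in b:
    c=robot.read_camera(n);q=b[n];P=cloud(c);H,S,V=cv2.split(cv2.cvtColor(c["color"],cv2.COLOR_RGB2HSV))
    m=np.zeros((420,560),bool);m[q[1]:q[3],q[0]:q[2]]=1
    t=m&(S<60)&(P[...,2]>.070)&(P[...,2]<.085)&(np.hypot(P[...,0]-.583,P[...,1]-.061)<.072);t=cv2.morphologyEx(t.astype(np.uint8),2,np.ones((2,2)))>0;Q=P[t]
    print(n,t.sum(),"z",np.median(Q[:,2]),cv2.minAreaRect((Q[:,:2]*1000).astype(np.float32)))
    f=lambda p:np.degrees(np.arctan2(*(p-C)[::-1])).round(1)
    for l,k,z in(("red",m&((H<8)|(H>172))&(S>150),.067),("green",m&(H>45)&(H<85)&(S>120),.06)):
        k,L,st,ce=cv2.connectedComponentsWithStats(k.astype(np.uint8))
        for i in range(1,k):
            if st[i,4]>8: p=ray(c,ce[i],z)[:2]*1000;print(l,st[i,4],p.round(1),f(p))
    o.append(cv2.resize(c["color"][q[1]:q[3],q[0]:q[2],::-1],(400,400),interpolation=2))
import sys;cv2.imwrite(sys.argv[1],np.hstack(o))
E
python3 chk.py pics/k1.png
```

```text
(7.55, array([580.8,  62.3, 278.3]), 'yaw y', np.float64(57.1), 'z', array([ 4.e-04, -1.e-04, -1.e+00]), 'F', array([-6.3,  0.1, 10.1]), 0.017593764717954596, 44.95290756225586)
scene 240 z 0.07350461292615096 ((583.4776611328125, 65.95733642578125), (23.743436813354492, 136.87693786621094), 56.95841979980469)
red 29 [620.2 116.5] 56.1
green 49 [681.8  65.7] 2.9
side 228 z 0.07398501590904229 ((370.3075256347656, 543.0556640625), (89.45401763916016, 1152.61328125), 23.464862823486328)
red 15 [618.9 117.1] 57.3
red 10 [458.5 111.3] 157.8
green 44 [675.3  72.6] 7.3
```

The bar top is at 0.074, which is on the ring face, and the pointer hasn't moved. Now I'll turn clockwise.

Request:
drive_tool(moves=[10,0,0.3,-0.6,0,0,5,10,0,0.3,0,0,0,7,10,0,0.3,0,0,0,7,10,0,0.3,0,0,0,7,10,0,0.3,0,0,0,7,10,0,0.3,0,0,0,7,10,0,0.3,0,0,0,7,10,0,0,0,0,0,0])

```text
t: 8.45
tool_pos: [0.5828, 0.0635, 0.2784]
orientation: [2.019, 2.405, 0.002]
force: [-0.0, -0.8, 4.7]
opening: 0.0175
gripper_force: 45.0
```

Request:
drive_tool(moves=[10,0,0.3,0,0,0,5,10,0,0,0,0,0,0,10,0,0,0,0,0,0])

```text
t: 8.75
tool_pos: [0.5831, 0.0636, 0.2784]
orientation: [2.115, 2.322, 0.002]
force: [-1.1, -0.1, 5.5]
opening: 0.0179
gripper_force: 45.0
```

```bash
python3 chk.py pics/k2.png
```

```text
(8.75, array([583.1,  63.6, 278.4]), 'yaw y', np.float64(5.35), 'z', array([ 1.8e-03,  1.0e-04, -1.0e+00]), 'F', array([-1.1, -0.1,  5.5]), 0.017903517763628213, 44.972646832466125)
scene 340 z 0.07419179563758577 ((587.5087280273438, 65.46080780029297), (30.036128997802734, 132.90750122070312), 7.855842113494873)
red 28 [649.   74.1] 11.4
green 49 [681.8  65.7] 2.9
side 157 z 0.0732714590020848 ((404.72784423828125, 548.3206176757812), (52.619850158691406, 1169.390869140625), 19.805994033813477)
red 18 [649.   74.8] 12.0
red 10 [458.5 111.3] 157.8
green 43 [675.4  72.6] 7.3
```

View pics/k2.png

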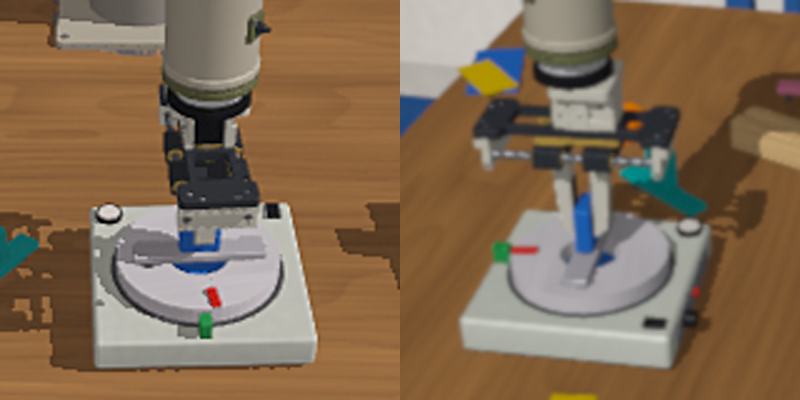

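The pointer is at about 11.7° and the mark at about 3.2° by intersecting both views. The prongs are still seated, so I'll turn 8.5° more.

Request:
drive_tool(moves=[10,0,0.2,0,0,0,4.3,10,0,0.2,0,0,0,4.2,10,0,0,0,0,0,0,10,0,0,0,0,0,0,10,0,0,0,0,0,0])

```text
t: 9.35
tool_pos: [0.5835, 0.0636, 0.2784]
orientation: [2.281, 2.159, 0.002]
force: [-0.9, 0.5, 6.0]
opening: 0.0177
gripper_force: 45.0
```

```bash
python3 chk.py pics/k3.png
```

```text
(9.35, array([583.5,  63.6, 278.4]), 'yaw y', np.float64(-3.15), 'z', array([ 0.002,  0.   , -1.   ]), 'F', array([-0.9,  0.5,  6. ]), 0.017687464165547048, 44.97302055358887)
scene 338 z 0.07405612501617931 ((1068.356689453125, 67.21295928955078), (1002.1591796875, 129.88429260253906), 0.21157550811767578)
red 26 [650.7  64.5] 3.2
green 49 [681.8  65.7] 2.9
side 202 z 0.07298086855727103 ((408.2009582519531, 552.447265625), (69.82012939453125, 1163.533935546875), 19.41859245300293)
red 13 [649.   65.4] 4.1
red 10 [458.5 111.3] 157.8
green 44 [675.3  72.6] 7.3
```

View pics/k3.png

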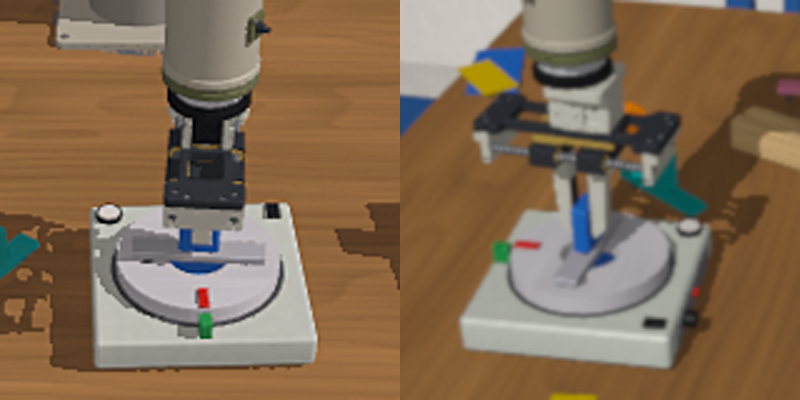

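The pointer at (203,298) lines up with the green mark at (206,325). I'll back off 3° within the play, release and lift.

Request:
drive_tool(moves=[10,0,0,0,0,0,-3,10,0,0,0,0,0,0,45,0,0,0,0,0,0,45,0,0,0,0,0,0,45,0,0,0,0,0,0,45,0,0,0,0,0,0,45,0,0,-10,0,0,0,45,0,0,-20,0,0,0])

```text
t: 10.25
tool_pos: [0.5823, 0.0636, 0.3062]
orientation: [-2.227, -2.212, 0.004]
force: [-0.3, 0.5, 0.3]
opening: 0.0449
gripper_force: 0.0
```

Request:
drive_tool(moves=[45,0,0,-30,0,0,0,45,0,0,-40,0,0,0,45,0,0,-40,0,0,0,45,0,0,-20,0,0,0,45,0,0,0,0,0,0,45,0,0,0,0,0,0])

```text
t: 10.85
tool_pos: [0.583, 0.0637, 0.4376]
orientation: [2.229, 2.213, 0.001]
force: [0.4, -0.1, -0.0]
opening: 0.0451
gripper_force: 0.0
```

```bash
python3 chk.py pics/k4.png
```

```text
(10.85, array([583. ,  63.7, 437.6]), 'yaw y', np.float64(-0.39), 'z', array([ 9.e-04, -0.e+00, -1.e+00]), 'F', array([ 0.4, -0.1, -0. ]), 0.04511468671657297, 0.0)
scene 335 z 0.07400667883884639 ((1067.84423828125, 67.55438232421875), (1003.18212890625, 130.57090759277344), 0.21157550811767578)
red 28 [651.5  66. ] 4.4
green 49 [681.8  65.7] 2.9
side 197 z 0.07308935016013017 ((579.3499755859375, 59.69567108154297), (141.4557647705078, 22.681419372558594), 89.41461181640625)
red 11 [650.5  67.1] 5.4
red 10 [458.5 111.3] 157.8
green 44 [675.3  72.6] 7.3
```

View pics/k4.png

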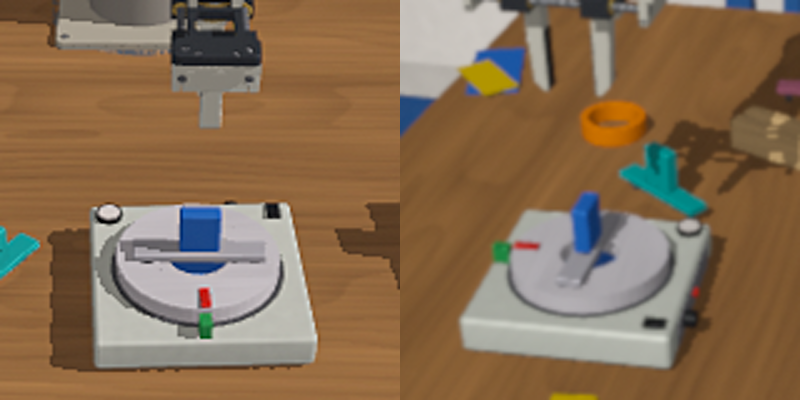

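The spanner is flat on the ring, the pointer is at the mark and the gripper is clear.

```bash
python3 -c "
from plant import robot
print(robot.close_job())"
```

```text
the job is handed in; nothing more can be done
None
```

The job is handed in, with no verdict returned: the blue wide spanner sits released and seated in the lock ring, the red pointer is within about 2° of the green mark by the last camera check, and I never touched the yellow spanner.

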